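Tip the sleeves into the cooling bay and set its timer

ROBOT

A 6-joint arm with a two-finger parallel gripper is mounted at the origin on the work surface. World frame = base frame: x ahead of the robot, y to its left, z up, the work surface at z = 0. Lengths are in m, angles in rad, forces in N, time in s.
With the tool pointing down it reaches from about 0.35 to 0.775 m from the base axis. Payload 5.5 kg.
Tool frame: the origin (TCP) lies at the very end of the fingers, on their centre line; the grasp point (between the pads) lies 19 mm behind it; z points along the fingers, y is the line along which they close (so a half turn about z gives the same grasp; the last joint's range is limited). The gripper opens to 85 mm and grips with 20 to 120 N. Pads are 22 mm wide; open, the fingers measure 114 mm over their backs; the gripper's body (76 mm by 85 mm) begins 54 mm behind the grasp point. The pads swing forward as they close: fully open they stand 13 mm farther back than shut.
Start: joints at [0.967, 0.313, 0.046, 1.304, 0, 1.431], TCP at [0.257, 0.514, 0.231] pointing down, gripper open.
Joint ranges: [-2.76, 2.76], [-0.86, 1.69], [-1.03, 1.26], [-2.2, 2.34], [-1.47, 1.5], [-3.14, 3.14]. Speed limits (rad/s): [2.57, 2.57, 3.14, 3.14, 3.14, 3.14].

INTERFACE

Orientations are given as a unit quaternion [x, y, z, w].
In Python, from station import r gives the robot as it stands.
- The arm moves only by the shell command python3 -m handwheel 'ROWS' [OPENING] [FORCE]. ROWS is JSON, a list of rows, each a list of 2 entries, a list of its own where there are three numbers: the shift along the world's x, y, z in m, then the turn about the world's z in rad. A call has 1 to 12 rows; each row shifts and turns the commanded pose from where the row before left it; what a row does not reach is not made up. A row lasts 1/10 s, in which the tool goes at most 50 mm and 8.59 degrees, less where a joint would pass 70% of its speed; a pose out of reach is approached as far as the arm can. A call is refused whole if a number of a shift passes 0.05 or a number of a turn 0.15, either way. A call with a gripper value outside its range is refused whole. OPENING is the opening, from 0 (shut) to 1 (fully open), set as the call begins (- or left out, the last holds). The fingers move at their own pace and stop on an object; FORCE is the grip in N (left out, the last holds). Time passes only in rows, so rows that do not move let the fingers close. It gives the time, the measured TCP pose, the force and the opening at its end, in the units of the state.
- r.observe(): the state, without advancing time (a new reading comes with each control period).
- r.camera(name): name is "scene" or "side" or "wrist"; returns (picture, depth): 384x512x3 uint8, red, green, blue; 384x512 float32, m along the optical axis (not along the pixel's ray), 0 where there is no reading.
- r.camera_model(name): a dict with "intrinsics" (3x3 intrinsics, pixels), "origin" and "orientation" of the camera in the world. Camera axes: x right, y down, z forward; pixel columns grow to the right and rows downward; lengths in m; the calibration is good to about 2 mm. A picture is of the moment at which its call begins: read the wrist's pose just before it. camera_model takes no time and is no camera call; for the wrist camera it gives the pose at the moment of the call.
- r.hand_in(): hands the job in, once; it reports no verdict.
The state is a dict: "clock": time; "qpos": joint angles; "joint_velocities": joint speeds; "effort": joint torques, N m; "ee_pos": TCP position; "tcp_rot": TCP orientation; "force": force on the tool from outside, world axes, zero at the start; "wrist_torque": the same for the moment, N m; "gripper_width": finger opening in m.
Only numpy, scipy, OpenCV 4.12 (cv2) and the standard library are available. Lean on these libraries where they do the work, as an engineer would, in place of code of your own. Each camera call takes 0.05 s, during which the arm holds its last target. There are 200 camera calls.

TASK

Slide the blue tray into the cooling bay until it is home against the fan block, under the flip-top box. Then use the red crank to tip the box right over to its stop so that its lid swings open and all four sleeves drop into the tray; leave it tipped. Finally turn the red timer dial so that its white pointer is on the green mark; do not move the two tool holders or the green bin.

Things in the scene. Friction and masses are not known exactly. Their poses are not given: they have to be found in the camera images.
- stand: Fixed cooling bay: two grey upright side cheeks (100 mm along x, 10 mm thick, 215 mm high, inner faces at y = +-85 mm), open at its +x end, with a black fan block (60 mm high) across its -x end whose front face, the tray's stop, lies at x = -60 mm. Origin on the bench, midway between the cheeks; z up. A dark mat marks the bay floor.
- pivot (a point): Centre of the box's tipping axis, 190 mm straight above the stand's origin. The axis runs along the stand's y.
- box (a joint): Tipping angle of the cream flip-top box (110 mm along x, 140 mm along y, 70 mm high, 5 mm walls, centred on the pivot, hung between the cheeks). 0 = upright, lid on top (start); grows as its top goes over towards the stand's +x (open) end; stop at 2.6 rad (149 deg), where it is upside down. Friction (0.35 N m) holds it wherever it is left; about 3 to 7 N on the crank bar turns it.
- crank_bar (a point): Middle of the gripping length of the red crank bar (16 mm thick, round ends, lies along the stand's y, from 103 to 183 mm; this point at y = 145 mm, outside the +y cheek). It turns with the box at radius 110 mm about the tipping axis: at box angle q it leans q - 0.6 rad from straight up, towards the stand's +x. Its thin steel arm (10 mm) runs at y = 103 mm.
- lid (a joint): Opening angle of the thin orange lid (112 x 142 x 4 mm, 80 g), freely hinged on the box's edge that is at the stand's -x side while upright. 0 = shut; it hangs open by itself once the box is tipped past 90 deg (about 1 rad when the box is at its stop).
- tray: Blue open tray, 210 (x) x 140 (y) x 50 mm high, 5 mm walls and floor, 0.28 to 0.56 kg, loose on the bench before the open end of the bay. Origin: centre of its underside; x along its length. Slid home it stands square against the fan block, its origin at x = 45 mm in the stand's frame.
- panel: Fixed cream timer panel, 150 (x) x 130 (y) x 60 mm high with a yellow plate on top. Origin: centre of its underside.
- dial (a joint): Angle of the red timer dial on the panel: grows clockwise seen from above; its white pointer points along the panel's -x at 0 and at the green mark at 1.6 rad; range 0 to 2.8. Light friction holds it (0.05 N m).
- dial_grip (a point): On the dial's axis (vertical, through the panel's centre), 99 mm above the bench, at the height to grip the dial's raised bar: 14 mm thick, 53 mm long, 32 mm high (top 106 mm above the bench), lying along the white pointer. The dial's disc is 56 mm wide.
- mark (a point): The green mark on the yellow plate, 49 mm from the dial's axis, on the panel's +y side.
- sleeve1_center (a point): Centre of brass sleeve 1, a round sleeve 32 mm thick and 60 mm long (90 g), its x along its length; lies in the shut box at the start.
- sleeve1: The same sleeve 1; its origin is on its surface, 16 mm from its centreline at mid-length.
- sleeve2_center (a point): Centre of steel sleeve 2, a round sleeve 32 mm thick and 60 mm long (90 g), its x along its length; lies in the shut box at the start.
- sleeve2: The same sleeve 2; its origin is on its surface, 16 mm from its centreline at mid-length.
- sleeve3_center (a point): Centre of brass sleeve 3, a round sleeve 32 mm thick and 60 mm long (90 g), its x along its length; lies in the shut box at the start.
- sleeve3: The same sleeve 3; its origin is on its surface, 16 mm from its centreline at mid-length.
- sleeve4_center (a point): Centre of steel sleeve 4, a round sleeve 32 mm thick and 60 mm long (90 g), its x along its length; lies in the shut box at the start.
- sleeve4: The same sleeve 4; its origin is on its surface, 16 mm from its centreline at mid-length.
- holder_a: Upright steel tool holder with a copper-coloured nose, 64 mm wide, 125 mm high; bystander. Origin: centre of its foot.
- holder_b: Upright steel tool holder with a black nose, 64 mm wide, 125 mm high; bystander. Origin: centre of its foot.
- bin: Small green open bin, 100 x 80 x 50 mm; bystander. Origin: centre of its underside.
Not all that is in view belongs to the job. Several things have the shape of the panel; the one meant has the colours described above.

How it is judged:
On the way, in this order (a step that is already met when the one before it is completed fails the run):
1. the tray stands home in the bay, against the fan block, with the box still upright (x of tray in the frame of stand between 0.03 and 0.062 m and y of tray in the frame of stand between -0.03 and 0.03 m and angle between tray's own z axis and vertical below 0.1 rad and value of joint box below 0.3 rad), for 0.2 s.
2. the box is tipped over to its stop, its lid hangs open and all four sleeves lie in the tray (value of joint box above 2.35 rad and value of joint lid above 0.5 rad and x of tray in the frame of stand between 0.03 and 0.062 m and y of tray in the frame of stand between -0.03 and 0.03 m and angle between tray's own z axis and vertical below 0.1 rad and x of sleeve1_center in the frame of tray between -0.105 and 0.105 m and y of sleeve1_center in the frame of tray between -0.07 and 0.07 m and z of each of sleeve1_center, sleeve2_center, sleeve3_center, sleeve4_center in the frame of tray below 0.075 m and linear speed of each of sleeve1, sleeve2, sleeve3, sleeve4 below 0.08 m/s and x of sleeve2_center in the frame of tray between -0.105 and 0.105 m and y of sleeve2_center in the frame of tray between -0.07 and 0.07 m and x of sleeve3_center in the frame of tray between -0.105 and 0.105 m and y of sleeve3_center in the frame of tray between -0.07 and 0.07 m and x of sleeve4_center in the frame of tray between -0.105 and 0.105 m and y of sleeve4_center in the frame of tray between -0.07 and 0.07 m), for 0.2 s.
3. the dial's pointer is on the green mark (value of joint dial between 1.48 and 1.72 rad), for 0.2 s.
At the end, for the whole second after the job is handed in: Tray in the bay, origin 30 to 62 mm from the stand's centre (home: 45) and within 30 mm sideways; box past 2.35 rad, lid over 0.5 rad open; all four sleeves at rest inside the tray; dial still at 1.6 +- 0.12 rad; holders and bin within 20 mm of their starts (all of step 2 and all of step 3 and linear speed of tray below 0.02 m/s and velocity of joint dial between -0.05 and 0.05 rad/s); the robot touches nothing.
It fails at once if a tool holder or the green bin is moved more than 20 mm or toppled (distance of any of holder_a, holder_b, bin from where it was at the start of the episode above 0.02 m or angle between any of holder_a, holder_b, bin's own z axis and vertical above 0.5 rad).
It also fails if it takes over 72 s, if anything falls off the work surface, if the arm or the gripper's body presses on something with over 40 N, if the wrist force passes 120 N, or if a joint passes its speed limit or range.

## Working session

There is one attempt and no reset: what is moved stays moved. The work goes in short steps, Python scripts to look and compute and a shell command to move; the robot and the scene stay as the last step left them, time stands still between calls to the robot, and variables do not carry over. Pictures are saved under pics/ and viewed, on a budget of 10 in all, crops included, one or two more only if the job needs it, and the job is handed in when it is done.

```bash
mkdir -p pics; ls; cat > h.py <<'E'
from station import r
import numpy as np, cv2
from scipy.spatial.transform import Rotation as R
def snap(n,f=None):
    m=r.camera_model(n); p,d=r.camera(n)
    if f:
        cv2.imwrite('pics/'+f+'.png',p[:,:,::-1]); np.savez('pics/'+f+'.npz',p=p,d=d,K=m['intrinsics'],o=m['origin'],q=m['orientation'])
    return f
def load(f): return np.load('pics/'+f+'.npz')
def cloud(f):
    a=load(f);K=a['K'];d=a['d'];v,u=np.mgrid[:d.shape[0],:d.shape[1]]
    c=np.stack([(u-K[0,2])/K[0,0]*d,(v-K[1,2])/K[1,1]*d,d],-1)
    q=a['q']; M=q if q.shape==(3,3) else R.from_quat(q).as_matrix()
    return c@M.T+a['o']
def px(f,pts):
    P=cloud(f)
    for u,v in pts: print((u,v),np.round(P[v,u],4))
E
python3 - <<'E'
from h import *
o=r.observe(); print(o)
snap('scene','s1');snap('side','d1')
a=cv2.imread('pics/s1.png');b=cv2.imread('pics/d1.png')
cv2.imwrite('pics/v1.png',cv2.resize(a,(800,600)));cv2.imwrite('pics/v2.png',cv2.resize(b,(800,600)))
E
```

```text
pics
{'clock': 0.0, 'qpos': array([9.67380122e-01, 3.13988586e-01, 4.49729566e-02, 1.30356922e+00,
       4.74198156e-05, 1.43119013e+00]), 'joint_velocities': array([ 3.64332532e-05,  1.58583401e-03,  1.00481415e-03,  2.45685754e-04,
       -1.91951969e-03,  1.30878749e-03]), 'effort': array([-1.28072075e-03, -4.80628037e+01,  2.98532331e+01,  1.93224364e-02,
       -2.56565926e-05, -3.24877661e-06]), 'ee_pos': array([0.25694459, 0.51383986, 0.23041311]), 'tcp_rot': array([ 2.29831875e-01,  9.73229936e-01, -8.24648892e-04, -3.46731273e-04]), 'force': array([ 0.1473917 , -0.16678608, -0.5981454 ]), 'wrist_torque': array([ 0.03416256, -0.02695415, -0.01199586]), 'gripper_width': 0.08552480138408514}
```

View pics/v1.png

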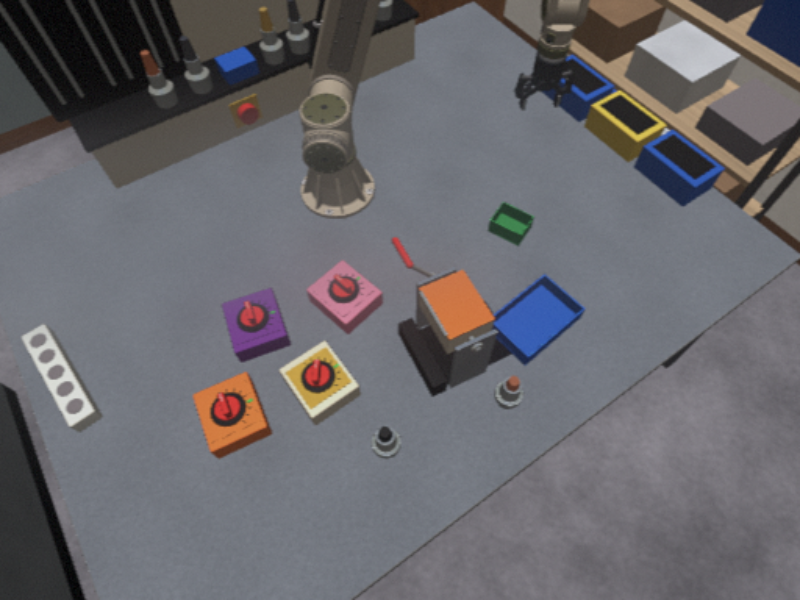

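View pics/v2.png

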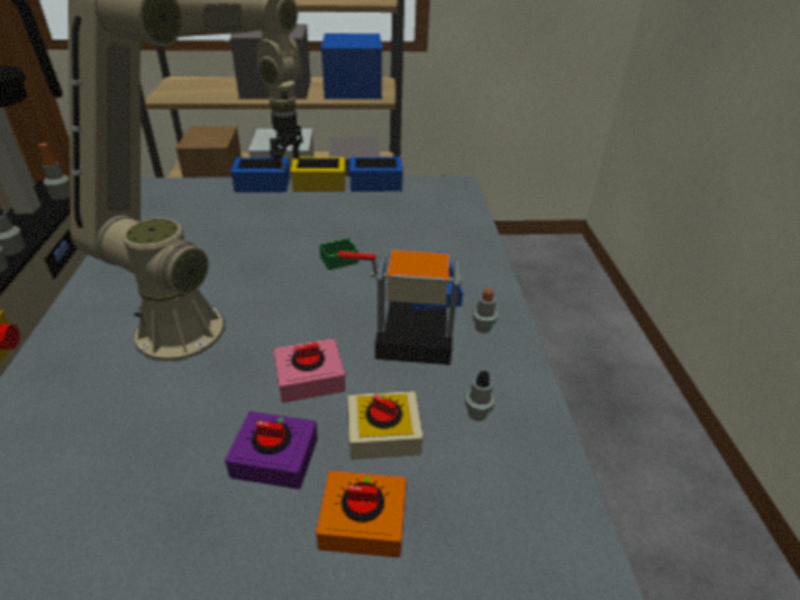

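The scene view (800x600) shows the bay at (455,330), with its crank at (410,255) towards the robot. The tray is at (540,318), the cream/yellow panel at (320,378), the holders at (510,390) and (385,440), and the bin at (511,222). Next I measure these.

```bash
python3 - <<'E'
from h import *
P=cloud('s1');a=load('s1')['p'].astype(int);hsv=cv2.cvtColor(load('s1')['p'],cv2.COLOR_RGB2HSV).astype(int)
H,S,V=[hsv[...,i] for i in range(3)]
z=P[...,2]; v,u=np.mgrid[:384,:512]
def box(u0,v0,u1,v1): k=.64; return (u>u0*k)&(u<u1*k)&(v>v0*k)&(v<v1*k)
def rect(n,m):
    q=P[m]; 
    if len(q)<5: print(n,len(q));return
    rc=cv2.minAreaRect(q[:,:2].astype(np.float32)*1000)
    print(n,len(q),'c',np.round(rc[0],1),'size',np.round(rc[1],1),'ang',round(rc[2],1),'z',np.round(np.percentile(q[:,2],[5,50,95]),4))
print('o',load('s1')['o'])
lid=box(400,260,510,350)&(H<15)&(S>150)&(z>.2);rect('lid',lid)
tr=box(480,265,600,370)&(H>100)&(H<125)&(S>120);rect('tray',tr)
rect('trayrim',tr&(z>.043)); rect('trayfloor',tr&(z<.012))
rect('yellow',box(270,335,370,420)&(H>18)&(H<32)&(S>130)&(abs(z-.06)<.01))
rect('panel',box(270,335,370,420)&(abs(z-.06)<.006))
rect('paneldial',box(270,335,370,420)&(z>.095))
cr=box(385,230,420,272)&((H<8)|(H>172))&(S>130)&(z>.1);rect('crank',cr)
rect('green mark',box(270,335,370,420)&(H>40)&(H<80)&(S>100))
rect('fan',box(395,310,450,395)&(abs(z-.06)<.006))
rect('bin',box(485,200,540,250)&(H>40)&(H<85)&(S>80))
rect('cheeks',box(400,260,510,390)&(abs(z-.215)<.006)&(S<100))
rect('ha',box(490,370,530,410)&(z>.05));rect('hb',box(365,420,405,460)&(z>.05))
q=P[cr]; c=q.mean(0);w=np.linalg.svd(q-c)[2][0];print('crank axis',w,c, (q-c)@w[:,None].min() if 0 else [((q-c)@w).min(),((q-c)@w).max()])
im=load('s1')['p'][150:300,170:390,::-1]
cv2.imwrite('pics/v3.png',cv2.resize(im,(792,540),interpolation=cv2.INTER_CUBIC))
E
```

```text
o [ 1.05166426 -0.45790331  1.2525476 ]
lid 1113 c [ 822.2 -192.9] size [182.6 677. ] ang 56.0 z [0.2263 0.2295 0.2331]
tray 1798 c [798.1 -85.9] size [183.  881.7] ang 22.6 z [0.0016 0.0071 0.05  ]
trayrim 250 c [803.2 -98.1] size [183.  855.1] ang 22.6 z [0.0436 0.0486 0.0549]
trayfloor 1217 c [681.  200.5] size [136.8 244.3] ang 6.1 z [0.0009 0.0055 0.01  ]
yellow 463 c [ 522.5 -353.4] size [112.2 107.2] ang 2.3 z [0.0576 0.0615 0.0657]
panel 1050 c [ 481.1 -356.5] size [235.3 129.3] ang 2.0 z [0.0562 0.0603 0.0648]
paneldial 75 c [ 773.3 -410.6] size [ 29.7 563.9] ang 77.3 z [0.0983 0.1053 1.2525]
crank 70 c [472.6 -79.5] size [12.3 81.2] ang 80.5 z [0.2848 0.2873 0.291 ]
green mark 3
fan 493 c [ 606.6 -118.3] size [ 70.2 190.3] ang 71.4 z [0.0555 0.0594 0.0634]
bin 408 c [688.9 -51.3] size [ 110.2 1084.3] ang 35.9 z [0.     0.0202 0.0494]
cheeks 231 c [614.7 -38.5] size [110.5 197.8] ang 82.3 z [0.2099 0.2142 0.2184]
ha 259 c [ 935.2 -216.5] size [ 62.8 532.3] ang 32.5 z [0.0518 0.087  0.1264]
hb 266 c [ 878.  -389.4] size [ 59.2 368.6] ang 59.4 z [0.0517 0.0922 0.126 ]
crank axis [ 0.98810303 -0.15372968 -0.00442573] [ 0.47381387 -0.07979436  0.28752258] [np.float64(-0.04183090449623104), np.float64(0.039316032557807065)]
```

View pics/v3.png

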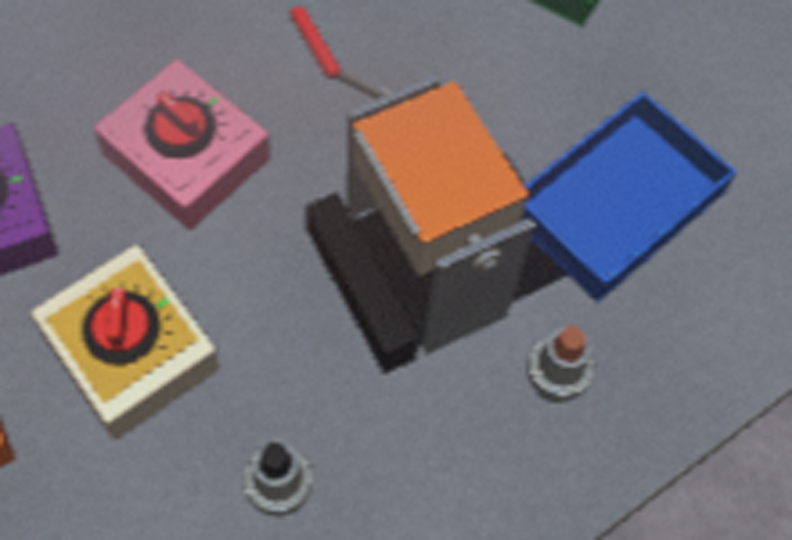

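```bash
python3 - <<'E'
from h import *
P=cloud('s1');d=load('s1')['d'];hsv=cv2.cvtColor(load('s1')['p'],cv2.COLOR_RGB2HSV).astype(int)
H,S,V=[hsv[...,i] for i in range(3)]
z=P[...,2]; v,u=np.mgrid[:384,:512]
def box(u0,v0,u1,v1): k=.64; return (d>0)&(u>u0*k)&(u<u1*k)&(v>v0*k)&(v<v1*k)
def rect(n,m):
    m=cv2.morphologyEx(m.astype(np.uint8),cv2.MORPH_OPEN,np.ones((2,2)))>0
    q=P[m]; 
    if len(q)<5: print(n,len(q));return
    rc=cv2.minAreaRect(q[:,:2].astype(np.float32)*1000)
    print(n,len(q),'c',np.round(rc[0],1),'size',np.round(rc[1],1),'ang',round(rc[2],1),'mean',np.round(q.mean(0),4),'z',np.round(np.percentile(q[:,2],[5,50,95]),4))
rect('lid',box(400,260,510,350)&(H<15)&(S>150)&(z>.22))
tr=box(480,265,600,370)&(H>100)&(H<125)&(S>120)&(P[...,0]>.45);rect('tray',tr)
rect('trayrim',tr&(z>.043)); rect('trayfloor',tr&(z<.012))
pb=box(270,335,370,420)
rect('panel',pb&(abs(z-.06)<.006)&(V>80))
rect('yellow',pb&(abs(z-.06)<.006)&(H>18)&(H<32)&(S>130))
rect('panelbar',pb&(z>.099)&(z<.112))
rect('disc',pb&(z>.066)&(z<.08))
g=pb&(H>40)&(H<85)&(S>90);print('mark',P[g])
w=pb&(z>.095)&(S<90)&(V>120);print('pointer',P[w].mean(0))
rect('bin',box(485,200,540,250)&(H>40)&(H<85)&(S>80)&(z>.03))
rect('cheeks',box(400,260,510,390)&(abs(z-.215)<.004)&(S<90))
rect('fan',box(395,310,450,395)&(abs(z-.06)<.006)&(V<70))
for n,b in (('ha',box(490,370,530,410)),('hb',box(365,420,405,460))): rect(n,b&(z>.03)&(z<.14))
E
```

```text
lid 1104 c [ 741.5 -221. ] size [205.1 753.1] ang 37.4 mean [ 0.6265 -0.0368  0.2312] z [0.2249 0.2294 0.2331]
tray 1788 c [800.8 -84.5] size [182.6 881. ] ang 22.2 mean [0.6875 0.1929 0.0189] z [0.0009 0.0068 0.049 ]
trayrim 126 c [827.8 -88.8] size [135.8 852.6] ang 22.2 mean [0.7112 0.2106 0.0512] z [0.0141 0.0457 0.0525]
trayfloor 1184 c [808.1 -98.5] size [164.2 852.6] ang 23.2 mean [0.6837 0.1912 0.0128] z [0.001  0.0056 0.0441]
panel 998 c [ 714.6 -362.6] size [147.9 684.8] ang 86.4 mean [ 0.5329 -0.3566  0.0632] z [0.0506 0.0603 0.0656]
yellow 429 c [ 763.2 -373.1] size [117.1 589.8] ang 84.8 mean [ 0.5373 -0.3551  0.0706] z [0.0576 0.0615 0.0672]
panelbar 56 c [ 525.3 -353.6] size [ 9.5 50.6] ang 55.1 mean [ 0.527  -0.3537  0.1003] z [0.0823 0.1036 0.1085]
disc 199 c [ 530.1 -352.9] size [70.8 64.8] ang 67.8 mean [ 0.5362 -0.3555  0.0724] z [0.0607 0.071  0.0895]
mark [[ 0.5225542  -0.30297529  0.06571307]
 [ 0.52411266 -0.29979138  0.06451957]
 [ 0.52140843 -0.30731936  0.06010005]
 [ 0.52458552 -0.30459971  0.06254323]]
pointer [nan nan nan]
bin 93 c [409.7 347.7] size [ 88.5 117.1] ang 24.2 mean [0.4168 0.3475 0.037 ] z [0.0027 0.0403 0.0497]
cheeks 155 c [ 727.1 -180. ] size [194.8 832.1] ang 36.2 mean [ 0.6309 -0.0399  0.2142] z [0.1993 0.2127 0.2188]
fan 471 c [ 611.8 -109.6] size [ 55.4 183. ] ang 81.7 mean [ 0.6164 -0.1173  0.0571] z [0.0483 0.0592 0.0636]
ha 293 c [809.1   4. ] size [91.8 55.3] ang 86.5 mean [ 0.8131 -0.0172  0.0722] z [0.0011 0.0688 0.1252]
hb 294 c [ 745.8 -304.8] size [67.6 47.6] ang 77.0 mean [ 0.7492 -0.3093  0.0743] z [0.     0.0736 0.1254]<stdin>:21: RuntimeWarning: Mean of empty slice.
  ret = um.true_divide(
```

```bash
cat >> h.py <<'E'
def ray(f,u,v,z):
    a=load(f);K=a['K'];q=a['q'];M=q if q.shape==(3,3) else R.from_quat(q).as_matrix()
    w=M@np.array([(u-K[0,2])/K[0,0],(v-K[1,2])/K[1,1],1]); o=a['o']
    return o+w*(z-o[2])/w[2]
E
python3 - <<'E'
from h import *
def c(n,pts,z):
    Q=[ray('s1',170+x/3.6-.36,150+y/3.6-.36,z) for x,y in pts]
    for p in Q: print(n,np.round(p,4))
    for i in range(len(Q)-1):
        e=Q[i+1]-Q[i];print('  len',np.linalg.norm(e).round(4),'yaw',np.degrees(np.arctan2(e[1],e[0])).round(1))
c('tray',[(527,193),(643,95),(735,173),(598,298)],.05)
c('panel',[(33,315),(137,247),(216,350),(115,427),(33,315)],.06)
c('mark',[(163,303)],.062)
c('bar',[(119,290),(122,338)],.106)
c('fan',[(332,193),(417,350)],.06)
c('lid',[(356,125),(457,83),(528,190),(421,240)],.229)
P=cloud('s1');hsv=cv2.cvtColor(load('s1')['p'],cv2.COLOR_RGB2HSV).astype(int)
z=P[...,2];d=load('s1')['d']
m=(hsv[...,0]>100)&(hsv[...,0]<125)&(hsv[...,1]>120)&(d>0)&(np.hypot(P[...,0]-.68,P[...,1]-.2)<.17)
for n,k in (('all',m),('floor',m&(z<.012)&(z>0))):
    q=P[k][:,:2].astype(np.float32)*1000;print(n,cv2.minAreaRect(q),len(q))
E
```

```text
tray [0.6313 0.0893 0.05  ]
tray [0.6075 0.2791 0.05  ]
tray [0.7418 0.2937 0.05  ]
tray [0.7697 0.0714 0.05  ]
  len 0.1913 yaw 97.2
  len 0.1352 yaw 6.2
  len 0.224 yaw -82.8
panel [ 0.4588 -0.4199  0.06  ]
panel [ 0.4521 -0.2941  0.06  ]
panel [ 0.597  -0.2864  0.06  ]
panel [ 0.6087 -0.4091  0.06  ]
panel [ 0.4588 -0.4199  0.06  ]
  len 0.126 yaw 93.1
  len 0.1451 yaw 3.0
  len 0.1232 yaw -84.5
  len 0.1503 yaw -175.9
mark [ 0.5235 -0.3044  0.062 ]
bar [ 0.5062 -0.3388  0.106 ]
bar [ 0.5522 -0.3616  0.106 ]
  len 0.0513 yaw -26.3
fan [ 0.5153 -0.0886  0.06  ]
fan [ 0.7118 -0.1202  0.06  ]
  len 0.199 yaw -9.1
lid [ 0.5433 -0.08    0.229 ]
lid [0.5599 0.0289 0.229 ]
lid [0.6919 0.0106 0.229 ]
lid [ 0.677 -0.102  0.229]
  len 0.1102 yaw 81.4
  len 0.1333 yaw -7.9
  len 0.1136 yaw -97.5
all ((680.7598266601562, 199.546875), (139.6494903564453, 246.02865600585938), 5.9196953773498535) 1791
floor ((681.0089721679688, 200.09983825683594), (136.7980194091797, 243.6129150390625), 6.051300048828125) 1187
```

The tray is at about (.687,.185) with yaw 97°. The stand is at about (.623,-.038) with x-yaw about 81.5°, which agrees with the lid, crank and fan. The panel is at about (.528,-.353) with yaw about 4°. I move above the tray's far wall.

```bash
python3 -m handwheel '[[[0.042,-0.023,0],0.058],[[0.042,-0.023,0],0.058],[[0.042,-0.023,0],0.058],[[0.042,-0.023,0],0.058],[[0.042,-0.023,0],0.058],[[0.042,-0.023,0],0.058],[[0.042,-0.023,0],0.058],[[0.042,-0.023,0],0.058],[[0.042,-0.023,0],0.058],[[0.040,-0.021,0],0.058],[[0,0,0],0],[[0,0,0],0]]' 1 60
python3 - <<'E'
from h import *
snap('wrist','w1'); a=cv2.imread('pics/w1.png');cv2.imwrite('pics/v4.png',cv2.resize(a,(800,600)))
print(R.from_quat(r.observe()['tcp_rot']).as_matrix()[:,1])
E
```

```text
clock: 1.3
ee_pos: [0.6758, 0.2851, 0.2292]
tcp_rot: [-0.057, 0.998, -0.0, -0.001]
force: [0.1, 0.1, -0.3]
gripper_width: 0.0857
[-1.14997824e-01  9.93365739e-01  9.11742231e-05]
```

View pics/v4.png

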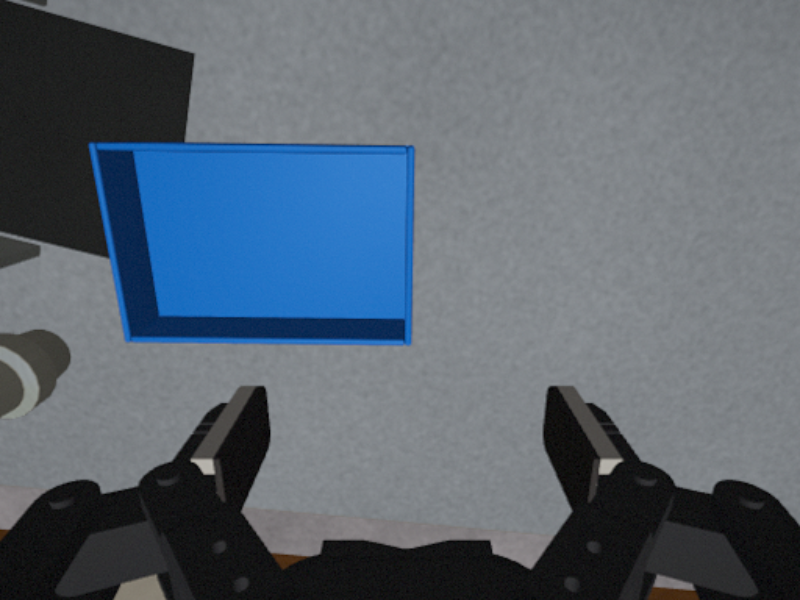

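The wrist view shows the tray rim corners at (92,144), (413,147), (410,343) and (128,341), with the mat's edges behind at (193,53) and (110,257).

```bash
python3 - <<'E'
from h import *
f=lambda x,y,z: ray('w1',(x+.5)*.64-.5,(y+.5)*.64-.5,z)
Q=[f(x,y,.05) for x,y in [(92,144),(413,147),(410,343),(128,341)]]
for i in range(4):
    e=Q[(i+1)%4]-Q[i];print(np.round(Q[i],4),np.linalg.norm(e).round(4),np.degrees(np.arctan2(e[1],e[0])).round(1))
print('ctr',np.mean(Q,0),'far',(Q[1]+Q[2])/2)
for p,q in (((193,53),(20,4)),((193,53),(183,143)),((0,232),(108,257))):
    A,B=f(*p,0.001),f(*q,0.001);e=B-A;print(A,B,np.degrees(np.arctan2(e[1],e[0])).round(1))
E
```

```text
[0.6228 0.0754 0.05  ] 0.205 96.0
[0.6014 0.2793 0.05  ] 0.1366 5.8
[0.7372 0.2932 0.05  ] 0.2053 -83.9
[0.759 0.089 0.05 ] 0.1369 -174.3
ctr [0.68010532 0.18423256 0.05      ] far [0.6693114  0.28625586 0.05      ]
[0.55751884 0.12042147 0.001     ] [0.54053011 0.00473674 0.001     ] -98.4
[0.55751884 0.12042147 0.001     ] [0.61869748 0.11159541 0.001     ] -8.2
[ 0.70166169 -0.03224769  0.001     ] [0.7124176  0.04980396 0.001     ] 82.5
```

```bash
python3 -m handwheel '[[[-0.006,0.001,-0.04],0],[[0,0,-0.04],0],[[0,0,-0.04],0],[[0,0,-0.04],0],[[0,0,-0.025],0],[[0,0,-0.02],-0.01],[[0,0,0],0],[[0,0,0],0]]' 1 60
python3 -m handwheel '[[[0,0,0],0],[[0,0,0],0],[[0,0,0],0],[[0,0,0],0],[[0,0,0],0],[[0,0,0],0],[[0,0,0],0],[[0,0,0],0]]' 0 60
```

```text
clock: 2.15
ee_pos: [0.6681, 0.2884, 0.0273]
tcp_rot: [-0.054, 0.999, 0.0, -0.0]
force: [0.4, 0.2, 0.5]
gripper_width: 0.0857
clock: 2.95
ee_pos: [0.6693, 0.2872, 0.0266]
tcp_rot: [-0.053, 0.999, 0.0, 0.0]
force: [-1.4, -0.2, 3.6]
gripper_width: 0.0039
```

```bash
python3 -m handwheel '[[[-0.001,-0.006,0],-0.035],[[-0.001,-0.006,0],-0.036],[[-0.001,-0.006,0],-0.036],[[-0.001,-0.006,0],-0.036],[[-0.001,-0.006,0],-0.036],[[-0.001,-0.006,0],-0.036],[[-0.002,-0.006,0],-0.035],[[0,0,0],0],[[0,0,0],0]]'
python3 - <<'E'
from h import *
snap('scene','s2'); im=load('s2')['p'][150:300,170:390,::-1]
cv2.imwrite('pics/v5.png',cv2.resize(im,(792,540),interpolation=cv2.INTER_CUBIC))
E
```

```text
clock: 3.85
ee_pos: [0.6612, 0.2438, 0.0266]
tcp_rot: [0.073, 0.997, -0.001, 0.0]
force: [0.8, -2.6, 5.5]
gripper_width: 0.0035
```

View pics/v5.png

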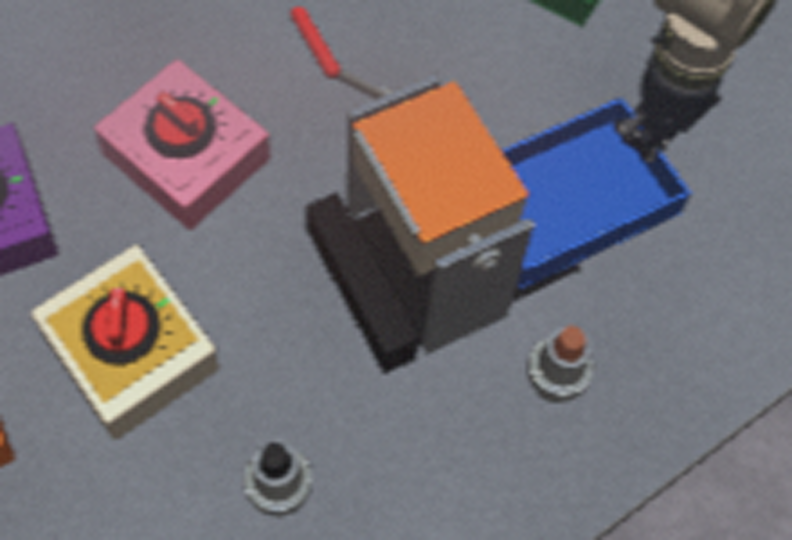

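The tray has followed the gripper and is now parallel to the bay: its near edge, (520,288) to (688,195), runs parallel to the cheek top. I push it in.

```bash
python3 -m handwheel '[[[-0.002,-0.013,0],0],[[-0.002,-0.013,0],0],[[-0.002,-0.013,0],0],[[-0.002,-0.013,0],0],[[-0.002,-0.013,0],0],[[-0.002,-0.013,0],0],[[-0.002,-0.013,0],0],[[-0.002,-0.013,0],0],[[-0.002,-0.012,0],0],[[0,0,0],0],[[0,0,0],0]]'
python3 -m handwheel '[[[-0.001,-0.006,0],0],[[-0.001,-0.005,0],0],[[0,0,0],0],[[0,0,0],0]]'
```

```text
clock: 5.0
ee_pos: [0.6427, 0.1276, 0.0266]
tcp_rot: [0.072, 0.997, -0.001, -0.0]
force: [-0.7, -2.0, 7.4]
gripper_width: 0.0036
clock: 5.4
ee_pos: [0.641, 0.1181, 0.0266]
tcp_rot: [0.072, 0.997, 0.0, -0.0]
force: [0.4, 1.9, 5.9]
gripper_width: 0.0041
```

```bash
python3 -m handwheel '[[[-0.001,-0.005,0],0],[[-0.001,-0.005,0],0],[[0,0,0],0],[[0,0,0],0]]'
python3 -m handwheel '[[[0,-0.004,0],0],[[0,0,0],0],[[0,0,0],0]]'
```

```text
clock: 5.8
ee_pos: [0.639, 0.1083, 0.0266]
tcp_rot: [0.072, 0.997, 0.0, -0.0]
force: [0.2, 2.8, 6.0]
gripper_width: 0.0039
clock: 6.1
ee_pos: [0.6396, 0.1075, 0.0266]
tcp_rot: [0.071, 0.997, 0.003, 0.0]
force: [2.5, 12.8, 4.4]
gripper_width: 0.0038
```

The tray is home: the force rises at wall coordinate .1987, against a prediction of .1985. Next I release, rise and go to the crank.

```bash
python3 -m handwheel '[[[0,0.003,0],0],[[0,0,0],0],[[0,0,0],0],[[0,0,0],0],[[0,0,0],0],[[0,0,0],0]]' 1 60
python3 -m handwheel '[[[0,0,0.03],0],[[0,0,0.045],0],[[0,0,0.045],0],[[0,0,0.045],0],[[0,0,0.045],0],[[0,0,0.045],0],[[0,0,0.045],0],[[0,0,0.03],0],[[0,0,0],0]]'
python3 -m handwheel '[[[-0.045,0,0],0],[[-0.045,0,0],0],[[-0.045,0,0],0],[[-0.043,0,0],0],[[0,-0.045,0],0],[[0,-0.045,0],0],[[0,-0.045,0],0],[[0,-0.045,0],0],[[0,-0.008,0],0],[[0,0,0],0],[[0,0,0],0]]'
python3 - <<'E'
from h import *
snap('wrist','w2'); a=cv2.imread('pics/w2.png');cv2.imwrite('pics/v6.png',cv2.resize(a,(800,600)))
snap('scene','s3')
P=cloud('s3');hsv=cv2.cvtColor(load('s3')['p'],cv2.COLOR_RGB2HSV).astype(int);d=load('s3')['d']
m=(hsv[...,0]>100)&(hsv[...,0]<125)&(hsv[...,1]>120)&(d>0)&(np.hypot(P[...,0]-.63,P[...,1]-.05)<.2)
print(cv2.minAreaRect(P[m][:,:2].astype(np.float32)*1000))
E
```

```text
clock: 6.7
ee_pos: [0.6392, 0.1069, 0.0262]
tcp_rot: [0.072, 0.997, -0.0, -0.0]
force: [0.5, 0.6, -0.3]
gripper_width: 0.0852
clock: 7.6
ee_pos: [0.6406, 0.1072, 0.3621]
tcp_rot: [0.072, 0.997, 0.001, 0.005]
force: [0.7, 0.1, 0.1]
gripper_width: 0.0854
clock: 8.7
ee_pos: [0.4609, -0.08, 0.3558]
tcp_rot: [0.072, 0.997, 0.0, -0.001]
force: [0.0, -0.4, -0.1]
gripper_width: 0.0855
((638.6085205078125, 14.831809997558594), (233.38040161132812, 157.63894653320312), 81.53125)
```

View pics/v6.png

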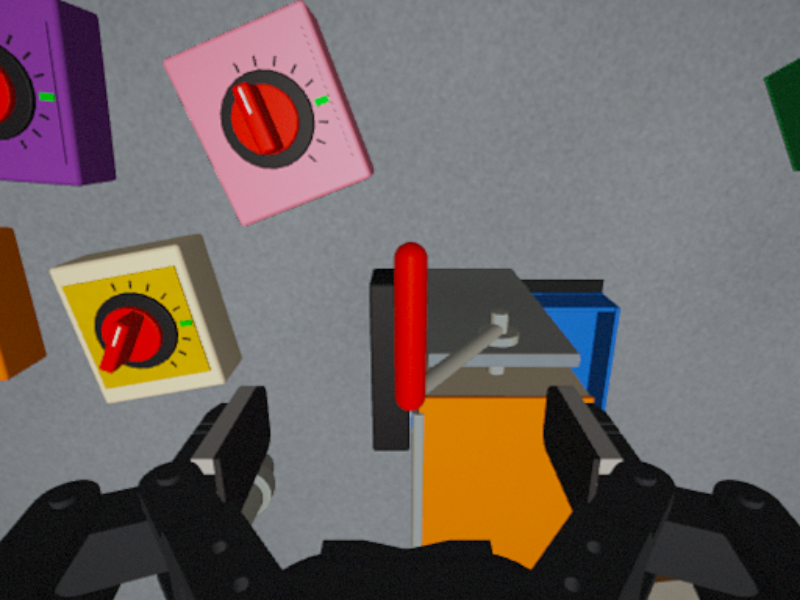

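The bar lies in column 411, rows 245–410, midway between the fingers. The tray stands in the bay at (575,340).

```bash
python3 - <<'E'
from h import *
f=lambda x,y,z: ray('w2',(x+.5)*.64-.5,(y+.5)*.64-.5,z)
A,B=f(411,245,.283),f(411,410,.283);print(A,B,np.linalg.norm(A-B),(A+B)/2,np.degrees(np.arctan2(*(A-B)[1::-1])))
E
```

```text
[ 0.42778778 -0.0745491   0.283     ] [ 0.51298084 -0.0866264   0.283     ] 0.08604486535132845 [ 0.47038431 -0.08058775  0.283     ] 171.93129343987002
```

```bash
python3 -m handwheel '[[[0,0,-0.03],0],[[0,0,-0.03],0],[[0,0,-0.02],0],[[0,0.002,-0.014],0],[[0,0,0],0],[[0,0,0],0]]' 1 30
```

```text
clock: 9.4
ee_pos: [0.4613, -0.0777, 0.2628]
tcp_rot: [0.071, 0.997, 0.0, 0.0]
force: [0.7, 0.5, 0.0]
gripper_width: 0.0857
```

```bash
python3 -m handwheel '[[[0,0,0],0],[[0,0,0],0],[[0,0,0],0],[[0,0,0],0],[[0,0,0],0],[[0,0,0],0]]' 0 30
python3 - <<'E'
import numpy as np
xd=np.array([.1444,.9895]);p=None
for q in np.arange(0,2.75,.1):
    l=q-.6; c=np.array([*(.11*np.sin(l)*xd),.11*np.cos(l)])
    if p is not None: print(round(q,1),np.round(c-p,4))
    p=c
E
```

```text
clock: 10.0
ee_pos: [0.4615, -0.0782, 0.2627]
tcp_rot: [0.072, 0.997, 0.001, 0.0]
force: [-0.2, 3.4, 2.8]
gripper_width: 0.0148
0.1 [0.0014 0.0093 0.0057]
0.2 [0.0014 0.0098 0.0048]
0.3 [0.0015 0.0102 0.0038]
0.4 [0.0015 0.0105 0.0027]
0.5 [0.0016 0.0108 0.0016]
0.6 [0.0016 0.0109 0.0005]
0.7 [ 0.0016  0.0109 -0.0005]
0.8 [ 0.0016  0.0108 -0.0016]
0.9 [ 0.0015  0.0105 -0.0027]
1.0 [ 0.0015  0.0102 -0.0038]
1.1 [ 0.0014  0.0098 -0.0048]
1.2 [ 0.0014  0.0093 -0.0057]
1.3 [ 0.0013  0.0087 -0.0067]
1.4 [ 0.0012  0.008  -0.0075]
1.5 [ 0.001   0.0072 -0.0083]
1.6 [ 0.0009  0.0063 -0.0089]
1.7 [ 0.0008  0.0054 -0.0095]
1.8 [ 0.0006  0.0044 -0.01  ]
1.9 [ 0.0005  0.0034 -0.0104]
2.0 [ 0.0003  0.0024 -0.0107]
2.1 [ 0.0002  0.0013 -0.0109]
2.2 [ 0.      0.0002 -0.011 ]
2.3 [-0.0001 -0.0009 -0.011 ]
2.4 [-0.0003 -0.0019 -0.0108]
2.5 [-0.0004 -0.003  -0.0106]
2.6 [-0.0006 -0.004  -0.0102]
2.7 [-0.0007 -0.005  -0.0098]
```

```bash
python3 -m handwheel '[[[0.0014,0.0093,0.0057],0],[[0.0014,0.0098,0.0048],0],[[0.0015,0.0102,0.0038],0],[[0.0015,0.0105,0.0027],0],[[0.0016,0.0108,0.0016],0],[[0.0016,0.0109,0.0005],0],[[0,0,0],0]]'
python3 -m handwheel '[[[0.0016,0.0109,-0.0005],0],[[0.0016,0.0108,-0.0016],0],[[0.0015,0.0105,-0.0027],0],[[0.0015,0.0102,-0.0038],0],[[0.0014,0.0098,-0.0048],0],[[0.0014,0.0093,-0.0057],0],[[0,0,0],0]]'
```

```text
clock: 10.7
ee_pos: [0.4706, -0.0174, 0.2826]
tcp_rot: [0.072, 0.997, -0.001, 0.001]
force: [-1.8, -1.3, 6.9]
gripper_width: 0.0149
clock: 11.4
ee_pos: [0.4798, 0.0445, 0.2621]
tcp_rot: [0.071, 0.997, -0.0, 0.0]
force: [3.2, -1.1, -2.1]
gripper_width: 0.0145
```

```bash
python3 -m handwheel '[[[0.0007,0.0044,-0.0033],0],[[0.0006,0.0043,-0.0034],0],[[0.0006,0.004,-0.0037],0],[[0.0006,0.004,-0.0038],0],[[0.0005,0.0036,-0.0041],0],[[0.0005,0.0036,-0.0042],0],[[0.0005,0.0032,-0.0044],0],[[0.0004,0.0031,-0.0045],0],[[0.0004,0.0027,-0.0047],0],[[0.0004,0.0027,-0.0048],0],[[0.0003,0.0022,-0.005],0],[[0.0003,0.0022,-0.005],0]]'
python3 -m handwheel '[[[0.0003,0.0017,-0.0052],0],[[0.0002,0.0017,-0.0052],0],[[0.0002,0.0012,-0.0053],0],[[0.0001,0.0012,-0.0054],0],[[0.0001,0.0007,-0.0054],0],[[0.0001,0.0006,-0.0055],0],[[0,0.0001,-0.0055],0],[[0,0.0001,-0.0055],0],[[0,-0.0004,-0.0055],0],[[-0.0001,-0.0005,-0.0055],0],[[-0.0001,-0.0009,-0.0054],0],[[-0.0002,-0.001,-0.0054],0]]'
```

```text
clock: 12.6
ee_pos: [0.4853, 0.0838, 0.2114]
tcp_rot: [0.072, 0.997, -0.0, 0.0]
force: [1.3, -5.6, 3.3]
gripper_width: 0.0152
clock: 13.8
ee_pos: [0.4863, 0.0906, 0.1467]
tcp_rot: [0.071, 0.997, 0.002, 0.001]
force: [1.7, 2.5, 6.3]
gripper_width: 0.0144
```

```bash
python3 -m handwheel '[[[-0.0002,-0.0015,-0.0053],0],[[-0.0002,-0.0015,-0.0053],0],[[-0.0003,-0.002,-0.0051],0],[[-0.0003,-0.002,-0.0051],0],[[0,0,0],0],[[0,0,0],0],[[0,0,0],0]]'
python3 - <<'E'
from h import *
snap('scene','s4'); snap('side','d4')
a=load('s4')['p'][130:310,200:400,::-1];b=load('d4')['p'][130:270,190:340,::-1]
im=np.hstack([cv2.resize(a,(400,360),interpolation=cv2.INTER_CUBIC),cv2.resize(b,(386,360),interpolation=cv2.INTER_CUBIC)])
cv2.imwrite('pics/v7.png',im)
E
```

```text
clock: 14.5
ee_pos: [0.4854, 0.0851, 0.1249]
tcp_rot: [0.071, 0.997, 0.004, 0.0]
force: [5.9, 9.4, -5.0]
gripper_width: 0.0148
```

View pics/v7.png

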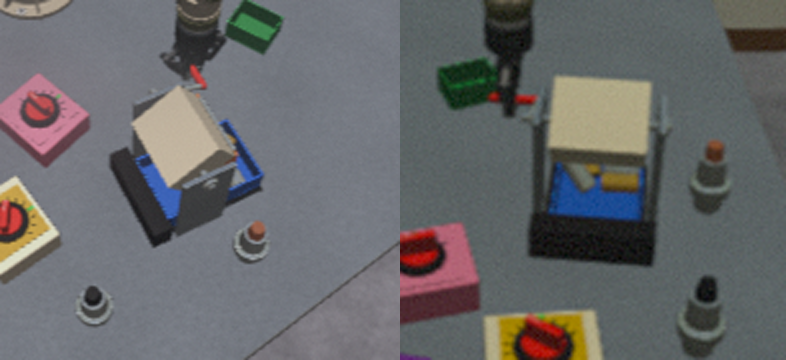

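The box is over at its stop, and sleeves are visible in the tray. I release, rise and check from above.

```bash
python3 -m handwheel '[[[0,0,0],0],[[0,0,0],0],[[0,0,0],0],[[0,0,0],0],[[0,0,0],0],[[0,0,0],0]]' 1 30
python3 -m handwheel '[[[0,0,0.04],0],[[0,0,0.045],0],[[0,0,0.045],0],[[0,0,0.045],0],[[0,0,0.045],0],[[0.045,0.02,0],0],[[0.045,0.02,0],0],[[0.045,0.02,0],0],[[0.045,0.02,0],0],[[0.02,0.01,0],0],[[0,0,0],0],[[0,0,0],0]]'
python3 - <<'E'
from h import *
snap('wrist','w3'); a=cv2.imread('pics/w3.png');cv2.imwrite('pics/v8.png',cv2.resize(a,(800,600)))
E
```

```text
clock: 15.2
ee_pos: [0.4846, 0.0817, 0.1258]
tcp_rot: [0.072, 0.997, 0.0, -0.0]
force: [0.9, -0.2, -0.6]
gripper_width: 0.0852
clock: 16.4
ee_pos: [0.6848, 0.1718, 0.3444]
tcp_rot: [0.072, 0.997, -0.0, -0.001]
force: [-0.1, -0.7, -0.1]
gripper_width: 0.0853
```

View pics/v8.png

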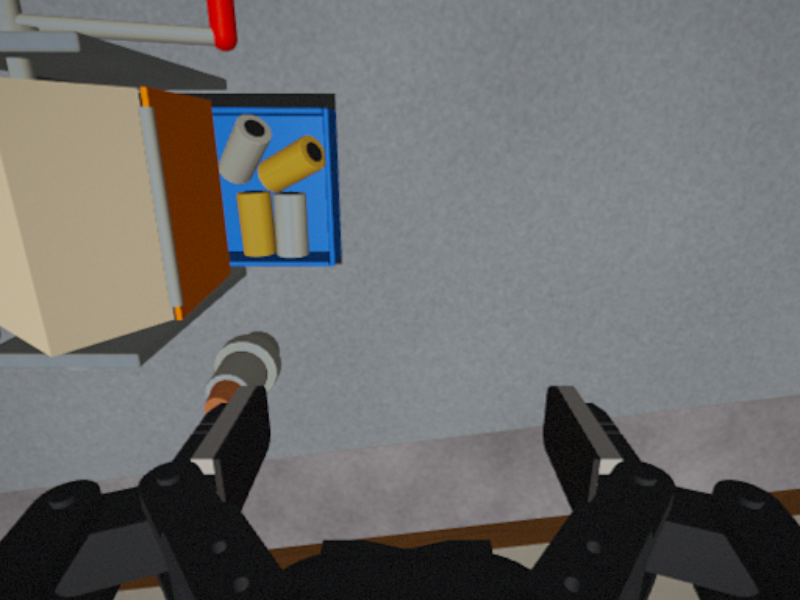

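All four sleeves lie inside the tray at (245,150), (290,165), (257,222) and (291,225), and the lid hangs open. On to the dial.

```bash
python3 -m handwheel '[[[-0.014,-0.047,0],0],[[-0.014,-0.048,0],-0.03],[[-0.014,-0.048,0],-0.03],[[-0.014,-0.048,0],-0.03],[[-0.014,-0.048,0],-0.03],[[-0.014,-0.048,0],-0.03],[[-0.014,-0.048,0],-0.03],[[-0.014,-0.048,0],-0.03],[[-0.014,-0.048,0],-0.03],[[-0.014,-0.048,0],-0.03],[[-0.017,-0.046,0],-0.04],[[0,0,0],0]]' 1 40
python3 -m handwheel '[[[0,0,-0.03],0],[[0,0,-0.04],0],[[0,0,-0.03],0],[[0,0,0],0],[[0,0,0],0]]'
python3 - <<'E'
from h import *
f=lambda x,y,z: ray('w3',(x+.5)*.64-.5,(y+.5)*.64-.5,z)
for p in ((330,108),(335,265)):
    s=f(*p,.05)[:2]; print('tray far corner, stand frame', s@[.1444,.9895]-.0512, s@[-.9895,.1444]+.619)
snap('wrist','w4'); a=cv2.imread('pics/w4.png');cv2.imwrite('pics/v9.png',cv2.resize(a,(800,600)))
o=r.observe();print(o['qpos'],o['tcp_rot'])
E
```

```text
clock: 17.65
ee_pos: [0.5236, -0.3584, 0.3467]
tcp_rot: [0.229, 0.973, -0.001, 0.0]
force: [0.5, 0.3, 0.2]
gripper_width: 0.0853
clock: 18.15
ee_pos: [0.527, -0.3524, 0.2476]
tcp_rot: [0.225, 0.974, -0.0, 0.0]
force: [0.6, -0.5, 0.7]
gripper_width: 0.0855
tray far corner, stand frame 0.15107059127502231 0.06917005852613312
tray far corner, stand frame 0.14905705938580713 -0.06835055417369995
[-7.15996579e-01  4.28570527e-01  2.56331431e-01  1.39517735e+00
  1.45877170e-04 -2.62425165e-01] [ 2.24846260e-01  9.74392784e-01 -7.29769898e-04  1.52599340e-03]
```

View pics/v9.png

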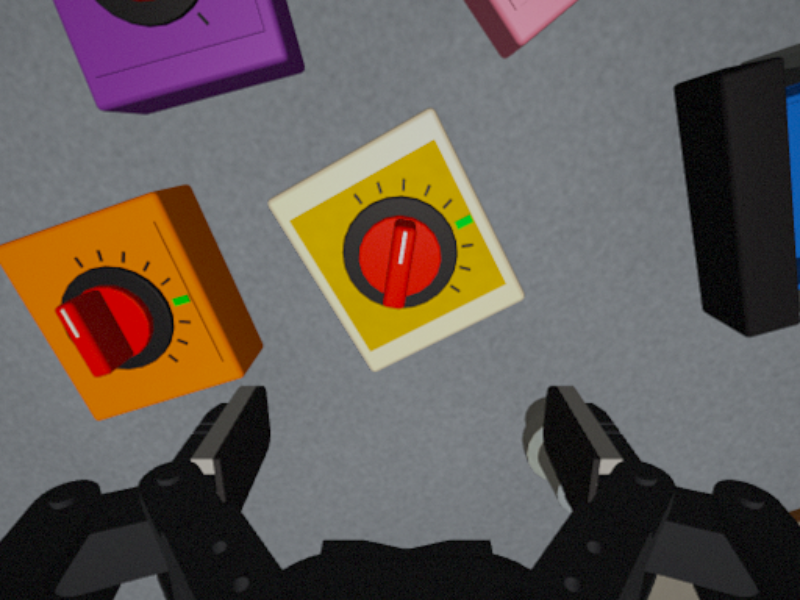

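The pointer bar runs from (406,222) to (395,304) with its white line on the upper half. The green mark is at (464,221), and the black disc is centred at (400,252).

```bash
python3 - <<'E'
from h import *
f=lambda x,y,z: ray('w4',(x+.5)*.64-.5,(y+.5)*.64-.5,z)
yaw=lambda e: np.degrees(np.arctan2(e[1],e[0])).round(1)
A,B=f(406,222,.106),f(395,304,.106);C=(A+B)/2
Q=[f(x,y,.06) for x,y in ((270,203),(433,110),(522,297),(375,370))];pc=np.mean(Q,0)
for i in range(4): e=Q[(i+1)%4]-Q[i];print(np.linalg.norm(e).round(4),yaw(e))
M=f(464,221,.062);D=f(400,252,.068)
print('bar ctr',C,np.linalg.norm(A-B),yaw(A-B),'panel',pc,'disc',D,'mark dist',np.linalg.norm((M-pc)[:2]),yaw(M-pc),'tool y',yaw(R.from_quat(r.observe()['tcp_rot']).as_matrix()[:,1]))
E
```

```text
0.1246 92.3
0.1431 1.8
0.1227 -87.3
0.1439 -177.4
bar ctr [ 0.51958295 -0.35440332  0.106     ] 0.052001056191667006 146.4 panel [ 0.52217015 -0.35599045  0.06      ] disc [ 0.52064005 -0.35569587  0.068     ] mark dist 0.048518247113850894 90.7 tool y 64.0
```

```bash
python3 -m handwheel '[[[-0.0065,-0.0026,-0.03],-0.133],[[0,0,-0.04],0],[[0,0,-0.04],0],[[0,0,-0.035],0],[[0,0,-0.02],0],[[0,0,0],0],[[0,0,0],0]]' 1 40
python3 -m handwheel '[[[0,0,0],0],[[0,0,0],0],[[0,0,0],0],[[0,0,0],0],[[0,0,0],0],[[0,0,0],0],[[0,0,0],0]]' 0 30
python3 -c "
from h import *
o=r.observe();print(R.from_quat(o['tcp_rot']).as_matrix()[:,1],o['wrist_torque'],o['qpos'][5])"
```

```text
clock: 18.9
ee_pos: [0.5224, -0.3568, 0.0833]
tcp_rot: [0.289, 0.957, -0.001, 0.002]
force: [-0.0, -0.1, 0.5]
gripper_width: 0.0855
clock: 19.6
ee_pos: [0.5218, -0.355, 0.0814]
tcp_rot: [0.289, 0.957, 0.001, 0.001]
force: [1.6, 6.0, 4.9]
gripper_width: 0.0136
[0.55301319 0.83317071 0.00172572] [ 1.0131739  -0.3236457   0.03288813] -0.13942740941985454
```

```bash
python3 -m handwheel '[[[0,0,0],-0.09],[[0,0,0],-0.1],[[0,0,0],-0.1],[[0,0,0],-0.1],[[0,0,0],-0.1],[[0,0,0],-0.1],[[0,0,0],-0.1],[[0,0,0],-0.1],[[0,0,0],-0.1],[[0,0,0],-0.085],[[0,0,0],0],[[0,0,0],0]]'
python3 -c "
from h import *
o=r.observe();m=R.from_quat(o['tcp_rot']).as_matrix()[:,1];print(np.degrees(np.arctan2(m[1],m[0])),o['wrist_torque'])"
```

```text
clock: 20.8
ee_pos: [0.5222, -0.3547, 0.0814]
tcp_rot: [0.704, 0.711, 0.001, 0.0]
force: [2.6, 5.9, 4.4]
gripper_width: 0.0133
0.5765724632396637 [ 1.19875908 -0.49898872 -0.04885266]
```

```bash
python3 -m handwheel '[[[0,0,0],0],[[0,0,0],0],[[0,0,0],0],[[0,0,0],0],[[0,0,0],0]]' 1
python3 -m handwheel '[[[0,0,0.03],0],[[0,0,0.045],0],[[0,0,0.045],0],[[0,0,0.045],0],[[0,0,0],0],[[0,0,0],0]]'
python3 - <<'E'
from h import *
snap('wrist','w5'); a=cv2.imread('pics/w5.png');cv2.imwrite('pics/v10.png',cv2.resize(a,(800,600)))
E
```

```text
clock: 21.3
ee_pos: [0.5209, -0.356, 0.0806]
tcp_rot: [0.704, 0.71, -0.0, -0.0]
force: [0.3, -0.2, -0.2]
gripper_width: 0.084
clock: 21.9
ee_pos: [0.5218, -0.3565, 0.2474]
tcp_rot: [0.704, 0.71, 0.0, 0.002]
force: [0.3, 0.9, -0.5]
gripper_width: 0.0853
```

View pics/v10.png

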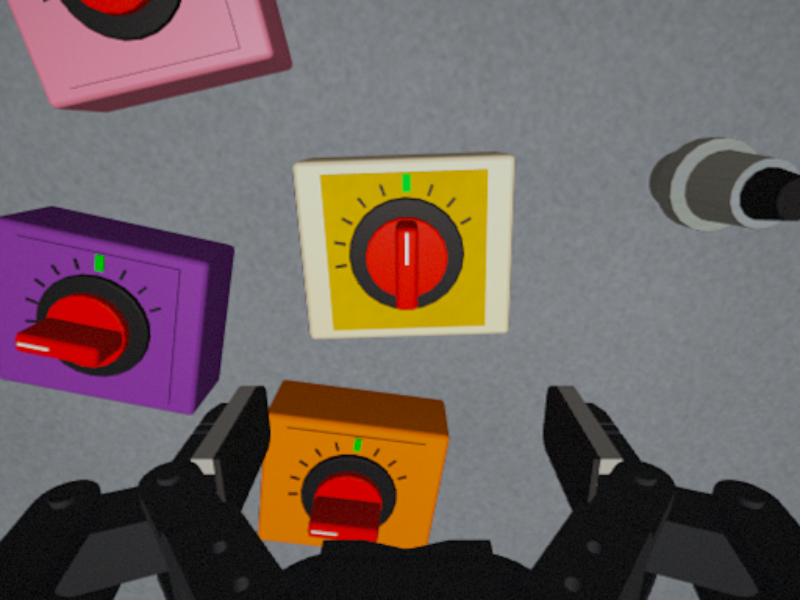

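The white pointer at (407,248) lines up with the green mark at (406,182), and the gripper is clear of everything. I hand in.

```bash
python3 -c "
from h import *
print(r.hand_in())"
```

```text
the job is handed in; nothing more can be done
None
```

The whole task is done and the job is handed in at about 22 s of the 72 s. The hand-in gave no verdict.

- **Tray:** I gripped its far wall, squared it to the bay and slid it in until the force rose to about 13 N. The last wrist view put its far end at 149–151 mm in the stand's frame (home is 150), centred to about 1 mm.
- **Box:** I took the crank round its arc to about 2.6 rad and left the box tipped. In the wrist view the lid hangs open and all four sleeves lie inside the tray.
- **Dial:** I turned it 0.975 rad clockwise. In the last wrist view the white pointer lines up with the green mark, with the gripper open and clear above it.

No check failed or disagreed. I did not re-measure the holders and the bin after the moves. The path kept clear of them, and the later pictures show nothing out of place.

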